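Hang the tall vase handle on the drying tree

TASK

Turn the drying tree until its one empty branch lies over the pointer on its stand, then hang the tall loose vase handle over the middle of that branch, astride it, and let go, leaving the branch over the pointer. Leave the low, wide handle where it stands.

Things in the scene. Friction and masses are not known exactly. Their poses are not given: they have to be found in the camera images.
- tree (a joint): Angle of the steel drying tree, which turns about the vertical axis of its fixed round stand (180 mm across). 0: empty branch over the pointer, a flat brass tongue on the bench, tip 190 mm from the axis, roughly towards the robot. Grows counter-clockwise from above; starts at 0.8 to 1.8, stops at -3 and 3. Light friction, stays where left. Trunk top 177 mm high; three more branches at 90 degrees bear fixed tall handles.
- free_branch (a point): Top of the middle of the empty branch: 156 mm above the bench, 90 mm from the tree's axis. +x points along the branch inwards to the axis, z up; turns with the tree. The branch is a level round bar 12 mm thick, straight to 150 mm from the axis, its tip turned up 10 mm; push or pinch it from above. Neighbouring handles reach from 76 to 190 mm above the bench.
- tall_handle: Loose arch-shaped vase handle, dark cast ware, about 240 g, 114 mm tall, standing on two feet. Origin: centre of its underside; z up. Legs apart along y: 44 mm free between, 76 mm over legs, 92 mm over feet. 20 mm thick along x (feet 34). Grip the crown (z 80 to 114 mm) from above across the 20 mm. The crown's underside (z 80 mm) rests on the branch when hung; either way round will do.
- low_handle: Low, wide, square handle of the same ware, 60 mm tall, 126 mm over the feet along y, 34 mm along x; origin at the centre of its underside. A bystander, not to be moved. It and the tall handle stand some 20 cm apart, in either order.
Not all that is in view belongs to the job. Leave any blue or purple look-alike of the tall_handle alone.

How it is judged:
By the outcome, as a careful person would: the job done as asked, in the order asked, and still so for the second after the job is handed in, with the robot touching nothing.
It also fails if it takes over 64 s, if anything falls off the work surface, if the arm or the gripper's body presses on something with over 40 N, if the wrist force passes 120 N, or if a joint passes its speed limit or range.

ROBOT

A 6-joint arm with a two-finger parallel gripper is mounted at the origin on the work surface. World frame = base frame: x ahead of the robot, y to its left, z up, the work surface at z = 0. Lengths are in m, angles in rad, forces in N, time in s.
With the tool pointing down it reaches from about 0.3 to 0.85 m from the base axis. Payload 5.4 kg.
Tool frame: the origin (TCP) lies at the very end of the fingers, on their centre line; the grasp point (between the pads) lies 19 mm behind it; z points along the fingers, y is the line along which they close (so a half turn about z gives the same grasp; the last joint's range is limited). The gripper opens to 85 mm and grips with 20 to 120 N. Pads are 22 mm wide; open, the fingers measure 114 mm over their backs; the gripper's body (76 mm by 85 mm) begins 54 mm behind the grasp point. The pads swing forward as they close: fully open they stand 13 mm farther back than shut.
Start: joints at [-1.477, 0.158, 1.597, -0, 1.386, -0.21], TCP at [0.172, -0.549, 0.231] pointing down, gripper open.
Joint ranges: [-2.91, 2.91], [-0.94, 2.29], [0.18, 2.7], [-1.29, 4.43], [0.17, 2.64], [-3, 3]. Speed limits (rad/s): [2.57, 2.57, 3.14, 3.14, 3.14, 3.14].

INTERFACE

Orientations are given as a rotation vector (axis times angle).
In Python, from cell import arm gives the robot as it stands.
- The arm moves only by the tool send_rows, never from a script. Its argument "increments" is a list of rows, each a list of 5 numbers: the gripper's target within -1 to 1 (fully open at 1, half-way at 0, shut at -1), then the shift along the tool's x, y, z normalised to -1 to 1, where 1 is 0.03 m, then the turn about the tool's z normalised to -1 to 1, where 1 is 0.08 rad. A call has 1 to 10 rows; each row shifts and turns the commanded pose from where the row before left it, along the tool's axes as they then stand; what a row does not reach is not made up. A row lasts 1/12 s, in which the tool goes at most 41.7 mm and 7.16 degrees, less where a joint would pass 70% of its speed; a pose out of reach is approached as far as the arm can. A call with a number of a shift or a turn outside -1 to 1 is refused whole. A call with a gripper value outside its range is refused whole. The fingers move at their own pace and stop on an object; "grip_force" is the grip in N (left out, the last holds). Time passes only in rows, so rows that do not move let the fingers close. It gives the time, the measured TCP pose, the force, the opening and the grip force at its end, in the units of the state.
- arm.observe(): the state, without advancing time (a new reading comes with each control period).
- arm.camera(name): name is "scene" or "top" or "wrist"; returns the picture (420x560x3 uint8, red, green, blue); there is no depth.
- arm.camera_params(name): a dict with "fx", "fy", "cx", "cy" (pixels), "rvec" (rotation vector, rad) and "tvec" (3), from world to camera coordinates, as OpenCV has them. Camera axes: x right, y down, z forward; pixel columns grow to the right and rows downward; lengths in m; the calibration is good to about 2 mm. A picture is of the moment at which its call begins: read the wrist's pose just before it. camera_params takes no time and is no camera call; for the wrist camera it gives the pose at the moment of the call.
- arm.sign_off(): hands the job in; it is judged then, once.
The state is a dict: "t": time; "joint_pos": joint angles; "joint_velocities": joint speeds; "tau": joint torques, N m; "eef_pos": TCP position; "ee_rot": TCP orientation; "contact_force": force on the tool from outside, world axes, zero at the start; "wrist_torque": the same for the moment, N m; "width": opening from 0.0 (shut) to 1.0 (fully open); "finger_force": force on a finger pad.
Only numpy, scipy, OpenCV 4.12 (cv2) and the standard library are available. Lean on these libraries where they do the work, as an engineer would, in place of code of your own. Each camera call takes 0.05 s, during which the arm holds its last target. There are 200 camera calls.

## Working session

There is one attempt and no reset: what is moved stays moved. The work goes in short steps, Python scripts to look and compute and a tool call to move; the robot and the scene stay as the last step left them, time stands still between calls to the robot, and variables do not carry over. Pictures are saved under pics/ and viewed, at most 10 in all, crops included, and the job is handed in when it is done.

Besides the shell and the picture viewer there is one more tool, called after ">>>" by a JSON object that holds its "name" and its "arguments". send_rows: Moves the arm, as the interface text tells. Scaled input: -1 to 1 covers 0.03 m each way for a shift and 0.08 rad each way for a turn. Its arguments: {"type":"object","properties":{"increments":{"type":"array"},"grip_force":{"type":"number"}},"required":["increments"]}

```bash
mkdir -p pics
cat > h.py <<'E'
import numpy as np, cv2
from cell import arm
from scipy.spatial.transform import Rotation as R
def snap(n,f):
    p=arm.camera_params(n); im=arm.camera(n); cv2.imwrite(f,cv2.cvtColor(im,cv2.COLOR_RGB2BGR)); return im,p
def unproj(p,u,v,z):
    r=R.from_rotvec(np.ravel(p["rvec"])).as_matrix(); t=np.ravel(p["tvec"])
    c=-r.T@t; d=r.T@np.array([(u-p["cx"])/p["fx"],(v-p["cy"])/p["fy"],1]); return c+d*(z-c[2])/d[2]
def proj(p,X):
    r=R.from_rotvec(np.ravel(p["rvec"])).as_matrix(); q=r@np.array(X)+np.ravel(p["tvec"])
    return np.array([p["fx"]*q[0]/q[2]+p["cx"],p["fy"]*q[1]/q[2]+p["cy"]])
E
python3 - <<'E'
from h import *
s,p=snap("scene","pics/s.png"); t,q=snap("top","pics/t.png")
print(p,q,arm.observe())
E
```

```text
{'fx': 408.9112146133287, 'fy': 408.9112146133287, 'cx': 286.24997551588416, 'cy': 202.58517257051838, 'rvec': array([ 0.71671673,  2.76380287, -0.90373462]), 'tvec': array([ 0.5333634 , -0.03777156,  1.04114427])} {'fx': 379.9276498263192, 'fy': 379.9276498263192, 'cx': 281.57469838574536, 'cy': 205.65514820516557, 'rvec': array([ 2.16077399, -2.14061415,  0.17443396]), 'tvec': array([-0.14790534,  0.5293291 ,  0.89860287])} {'t': 0.1, 'joint_pos': array([-1.47709999e+00,  1.58986842e-01,  1.59811142e+00, -1.29668261e-06,
        1.38618742e+00, -2.10115675e-01]), 'joint_velocities': array([ 0.00182004, -0.00158123, -0.00123509, -0.00042396, -0.00164692,
        0.00104343]), 'tau': array([-4.78906259e-04, -3.96989644e+01, -3.32338786e+01, -1.63540931e-04,
        4.14557755e-03,  8.40503560e-06]), 'eef_pos': array([ 0.17193623, -0.54812783,  0.23041233]), 'ee_rot': array([-3.10374466e+00, -4.75138147e-01, -1.52634753e-04]), 'contact_force': array([ 0.08772623,  0.28944046, -0.0115522 ]), 'wrist_torque': array([-0.02073364, -0.01886324,  0.03180595]), 'finger_force': 0.0, 'width': 0.9979311396350057}
```

View pics/t.png

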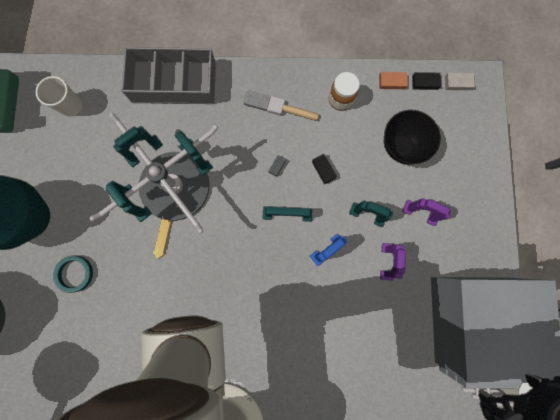

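View pics/s.png

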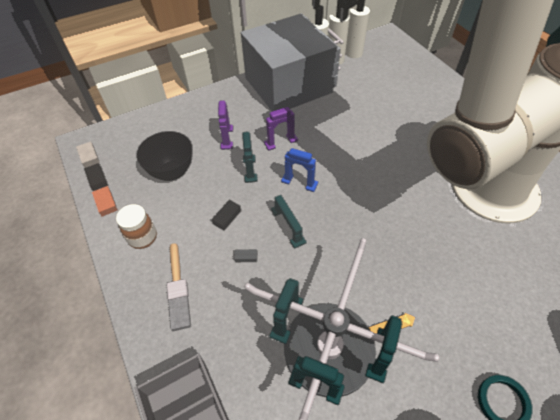

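Top view: the tall candidates are dark green (371,211), purple (428,209) and (394,261), and blue (329,250). The dark green one fits (dark cast ware, same colour as the tree's handles). The low handle is at (288,213). The tree hub is at (156,172), the empty branch tip at (199,229) and the pointer tip at (160,257). I'll confirm in one enlarged crop.

Run:
```python
import cv2, numpy as np
t=cv2.imread("pics/t.png"); s=cv2.imread("pics/s.png")
a=cv2.resize(t[185:240,340:410],None,fx=5.6,fy=5.6,interpolation=3)
b=cv2.resize(s[125:190,225:275],None,fx=6,fy=6,interpolation=3)
c=cv2.resize(t[150:270,85:235],None,fx=2.6,fy=2.6,interpolation=3)
o=np.zeros((600,800,3),np.uint8)
o[:a.shape[0],:a.shape[1]]=a
o[:b.shape[0],400:400+b.shape[1]]=b
h=min(290,c.shape[0]); o[310:310+h,:390]=c[:h]
cv2.imwrite("pics/c.png",o)
```

```text
(no output)
```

View pics/c.png

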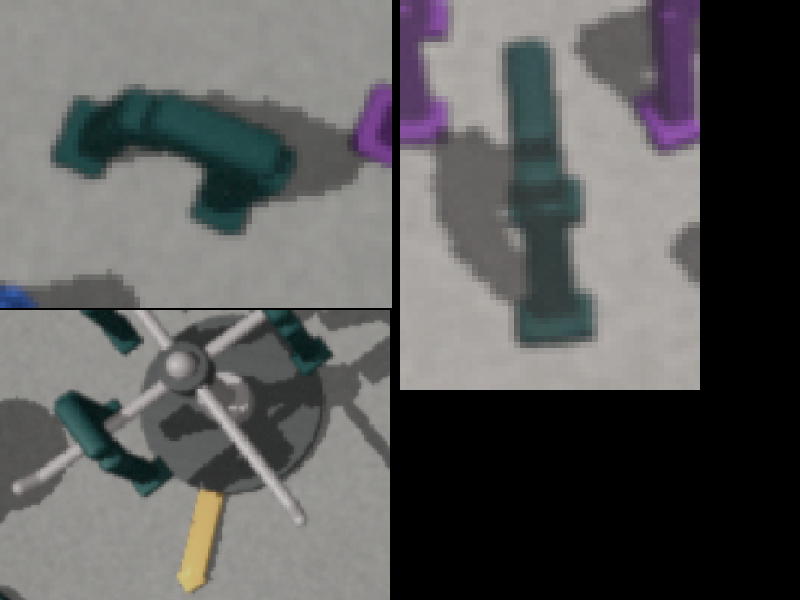

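The crop confirms it: the dark green arch on two feet at top (377,209). Its feet are at (354,210) and (380,220). The empty branch runs from (156,171) to (199,230), and the pointer tip is at (157,258).

Run:
```python
from h import *
q=arm.camera_params("top");p=arm.camera_params("scene");np.set_printoptions(precision=4,suppress=True)
for n,u,v,z in [("stand",174.6,185,.01),("hub",155.4,170,.175),("tip",199.6,230.8,.158),("ptr",157.3,257.7,.003),("ptrbase",166,222,.003),("foot1",354.3,209.6,.006),("foot2",380.2,220.7,.006),("crown1",362.5,203.5,.11),("crown2",391.5,214.5,.11),("low1",266,212,.05),("low2",310,213,.05)]:
    print(n,unproj(q,u,v,z))
print("scene")
for n,u,v,z in [("hub",338,320,.175),("tip",363,242,.158),("ptr",411,320,.003),("footfar",225+145/6,125+200/6,.006),("footnear",225+155/6,125+320/6,.006),("c1",225+125/6,125+50/6,.114),("c2",225+145/6,125+180/6,.114)]: print(n,unproj(p,u,v,z))
o=arm.observe();print(R.from_rotvec(o["ee_rot"]).as_matrix())
```

```text
stand [0.5859 0.1312 0.01  ]
hub [0.5846 0.1286 0.175 ]
tip [0.4571 0.0328 0.158 ]
ptr [0.4011 0.1671 0.003 ]
ptrbase [0.4912 0.1502 0.003 ]
foot1 [ 0.5275 -0.3301  0.006 ]
foot2 [ 0.4996 -0.3959  0.006 ]
crown1 [ 0.5272 -0.3277  0.11  ]
crown2 [ 0.5025 -0.3937  0.11  ]
low1 [ 0.5132 -0.105   0.05  ]
low2 [ 0.5118 -0.2124  0.05  ]
scene
hub [0.5889 0.1397 0.175 ]
tip [0.4608 0.0323 0.158 ]
ptr [0.4099 0.1675 0.003 ]
footfar [ 0.5057 -0.3938  0.006 ]
footnear [ 0.5324 -0.3289  0.006 ]
c1 [ 0.512  -0.3792  0.114 ]
c2 [ 0.5363 -0.3104  0.114 ]
[[ 0.9542  0.2992 -0.0002]
 [ 0.2992 -0.9542  0.0017]
 [ 0.0004 -0.0017 -1.    ]]
```

>>> {"name": "send_rows", "arguments": {"increments": [[0.5, 0.9, -0.9, -0.1, 0], [0, 0.9, -0.9, -0.1, 0], [0, 0.9, -0.9, -0.1, 0], [0, 0.9, -0.9, -0.1, 0], [0, 0.9, -0.9, 0, 0], [0, 0.9, -0.9, 0, 0], [0, 0.9, -0.9, 0, 0], [0, 0.9, -0.9, 0, 0], [0, 0.9, -0.9, 0, 0], [0, 0.9, -0.9, 0, 0]]}}

```text
t: 0.93
eef_pos: [0.3491, -0.2083, 0.243]
ee_rot: [-3.105, -0.475, 0.0]
contact_force: [0.7, -0.8, -0.8]
width: 0.501
finger_force: 0.0
```

>>> {"name": "send_rows", "arguments": {"increments": [[0, 0.9, -0.9, 0, 0], [0, 0.9, -0.9, 0, 0], [0, 0.9, -0.9, 0, 0], [0, 0.9, -0.9, 0, 0], [0, 0.5, -0.5, 0, -0.9], [0, 0, 0, 0, -0.9], [0, 0, 0, 0, -0.9], [0, 0, 0, 0, -0.9], [0, 0, 0, 0, -0.7], [0, 0, 0, 0, 0]]}}

```text
t: 1.77
eef_pos: [0.4292, -0.0558, 0.2428]
ee_rot: [-2.977, -1.002, 0.001]
contact_force: [0.3, -0.5, 0.2]
width: 0.5
finger_force: 0.0
```

```bash
cat >> h.py <<'E'
np.set_printoptions(precision=4,suppress=True)
def go(target,yaw=None):
    "tool-axis shift in units of rows, and turn units, to world target, tool-y yaw"
    o=arm.observe(); M=R.from_rotvec(o["ee_rot"]).as_matrix()
    cur=np.arctan2(M[1,1],M[0,1]); print("t",o["t"],"tcp",o["eef_pos"],"yaw",np.degrees(cur),"w",o["width"],"F",o["contact_force"],"ff",o["finger_force"])
    print("shift units",M.T@(np.array(target)-o["eef_pos"])/.03, "turn", None if yaw is None else -(np.radians(yaw)-cur)/.08)
E
python3 - <<'E'
from h import *
go([.486,.055,.145],-53)
w,p=snap("wrist","pics/w.png"); print(p)
print(proj(p,[.486,.055,.15]),proj(p,[.586,.130,.15]))
E
```

```text
t 1.7667 tcp [ 0.4292 -0.0558  0.2428] yaw -52.789878496112884 w 0.5000778783325345 F [ 0.2556 -0.5417  0.1774] ff 0.0
shift units [ 3.7451 -1.7939  3.2613] turn 0.045841400900903384
{'fx': 314.4575776286046, 'fy': 314.4575776286046, 'cx': 280.1438738444494, 'cy': 211.599525104495, 'rvec': array([-2.5894,  1.2855,  0.1775]), 'tvec': array([-0.3031,  0.2597,  0.4728])}
[202.2623  58.6168] [ 188.9157 -179.315 ]
```

View pics/w.png

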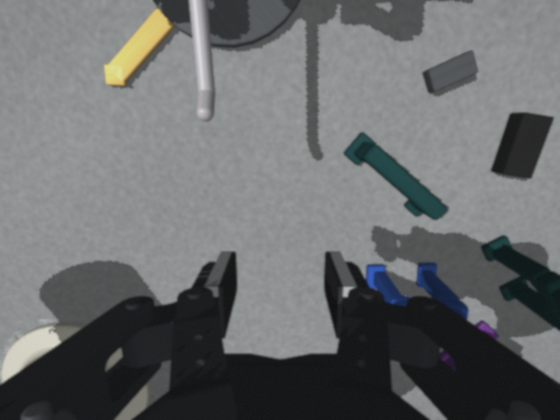

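The wrist view shows the branch at about (202,58), where it was predicted, with its tip at (205,113). I'll straddle it and pinch.

>>> {"name": "send_rows", "arguments": {"increments": [[0, 0.9, -0.45, 0, 0], [0, 0.95, -0.45, 0, 0], [0, 0.95, -0.45, 0, 0], [0, 0.95, -0.45, 0, 0], [0, 0, 0, 0.8, 0], [0, 0, 0, 0.8, 0], [0, 0, 0, 0.8, 0], [0, 0, 0, 0.8, 0], [0, 0, 0, 0, 0]]}}

```text
t: 2.57
eef_pos: [0.4827, 0.0553, 0.1421]
ee_rot: [-2.975, -0.996, 0.014]
contact_force: [-0.2, -0.1, -1.3]
width: 0.496
finger_force: 0.0
```

>>> {"name": "send_rows", "arguments": {"increments": [[-0.6, 0, 0, 0, 0], [-0.6, 0, 0, 0, 0], [-0.7, 0, 0, 0, 0], [-0.8, 0, 0, 0, 0], [-1, 0, 0, 0, 0], [-1, 0, 0, 0, 0], [-1, 0, 0, 0, 0]], "grip_force": 20}}

```text
t: 3.15
eef_pos: [0.4878, 0.0547, 0.1493]
ee_rot: [2.977, 1.0, 0.005]
contact_force: [-0.9, 1.0, 6.6]
width: 0.124
finger_force: 19.9
```

Run:
```python
from h import *
go([.486,.055,.145],-53)
```

```text
t 3.15 tcp [0.4878 0.0547 0.1493] yaw -52.87774501796974 w 0.12428942793244334 F [-0.8902  0.9652  6.5567] ff 19.94004786014557
shift units [-0.0424 -0.0462  0.1441] turn 0.026671899542432542
```

>>> {"name": "send_rows", "arguments": {"increments": [[-1, 0.002, -0.13, 0, 0.4], [-1, 0.008, -0.264, 0, 0.8], [-1, 0.008, -0.264, 0, 0.8], [-1, 0.008, -0.264, 0, 0.8], [-1, 0.008, -0.264, 0, 0.8], [-1, 0.008, -0.264, 0, 0.8], [-1, 0.008, -0.264, 0, 0.8], [-1, 0.008, -0.264, 0, 0.8], [-1, 0.008, -0.264, 0, 0.8], [-1, 0.008, -0.264, 0, 0.8]]}}

```text
t: 3.98
eef_pos: [0.4601, 0.1248, 0.1492]
ee_rot: [3.14, 0.058, -0.006]
contact_force: [-12.9, -0.4, 15.3]
width: 0.124
finger_force: 20.7
```

>>> {"name": "send_rows", "arguments": {"increments": [[-1, 0.008, -0.264, 0, 0.8], [-1, 0.008, -0.264, 0, 0.8], [-1, 0.008, -0.264, 0, 0.8], [-1, 0.004, -0.18, 0, 0.55], [-1, 0, -0.1, 0, 0.3], [-1, 0, 0, 0, 0], [-1, 0, 0, 0, 0]]}}

```text
t: 4.57
eef_pos: [0.4622, 0.1582, 0.1492]
ee_rot: [-3.121, 0.344, 0.009]
contact_force: [-15.1, 4.1, 17.0]
width: 0.125
finger_force: 20.2
```

Run:
```python
from h import *
a=np.radians(168.7)
go([.586+.1237*np.cos(a),.130+.1237*np.sin(a),.149],168.7-270)
d=arm.observe()["eef_pos"]-[.586,.130,0]; print(np.degrees(np.arctan2(d[1],d[0])),np.hypot(*d[:2]))
```

```text
t 4.5667 tcp [0.4622 0.1582 0.1492] yaw -102.57330798336675 w 0.1251761110614294 F [-15.1344   4.1387  17.0462] ff 20.180745720863342
shift units [0.1115 0.111  0.0056] turn -0.2777927087709853
167.1652711416988 0.12701612141787355
```

>>> {"name": "send_rows", "arguments": {"increments": [[-0.6, 0, 0.1, 0, -0.28], [-0.6, 0, 0, 0, 0], [-0.4, 0, 0, 0, 0], [0, 0, 0, 0, 0], [0, 0, 0, -0.5, 0], [0, 0, 0, -0.9, 0], [0, 0, 0, -0.9, 0], [0, 0, 0, -0.9, 0], [0, -0.9, 0, -0.5, 0], [0, -0.9, 0, 0, 0]]}}

```text
t: 5.4
eef_pos: [0.4129, 0.1642, 0.2626]
ee_rot: [-3.124, 0.313, -0.011]
contact_force: [-0.7, 0.1, -0.3]
width: 0.503
finger_force: 0.0
```

Run:
```python
from h import *
go([.5155,-.3615,.25],-23)
w,p=snap("wrist","pics/w2.png"); t,q=snap("top","pics/t2.png"); print(p)
a=np.radians(168.7)
for X in ([.586,.130,.15],[.586+.15*np.cos(a),.130+.15*np.sin(a),.15],[.586+.19*np.cos(a),.130+.19*np.sin(a),.003]): print(proj(p,X),proj(q,X))
a=cv2.imread("pics/w2.png"); b=cv2.imread("pics/t2.png")
o=np.zeros((600,800,3),np.uint8); o[:300,:400]=cv2.resize(a,(400,300)); o[300:588,:360]=cv2.resize(b[150:270,85:235],(360,288)); o[:400,400:]=cv2.resize(a[:210,100:310],(400,400))
cv2.imwrite("pics/c2.png",o)
```

```text
t 5.4 tcp [0.4129 0.1642 0.2626] yaw -101.43896783596539 w 0.5027235145052743 F [-0.7104  0.1272 -0.2581] ff 0.0
shift units [ 6.826  16.4975  0.4311] turn -17.112728132544092
{'fx': 314.4575776286046, 'fy': 314.4575776286046, 'cx': 280.1438738444494, 'cy': 211.599525104495, 'rvec': array([-1.8732,  2.2904,  0.3085]), 'tvec': array([0.2449, 0.3178, 0.506 ])}
[281.3478 -37.1859] [158.3488 172.1251]
[281.6682 178.1707] [140.694  239.0522]
[281.4044 190.5596] [157.2256 258.2557]
```

View pics/c2.png

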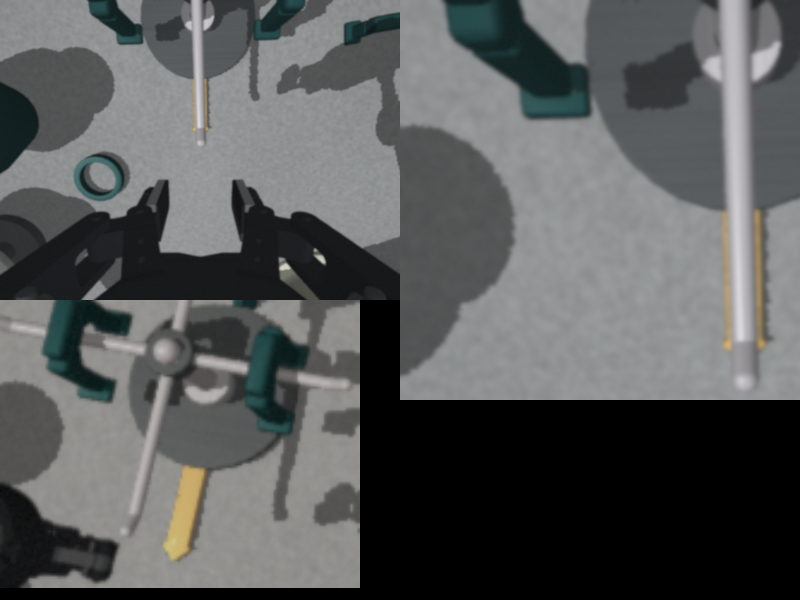

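The wrist view shows the empty branch lying lengthwise over the brass pointer: branch tip at column 281, pointer tip at column 281. The turn is done, so I'll go to the tall handle.

>>> {"name": "send_rows", "arguments": {"increments": [[0, 0, 0, 0, -1], [0, 0, 0, 0, -1], [0, 0, 0, 0, -1], [0, 0, 0, 0, -1], [0, 0, 0, 0, -1], [0, 0, 0, 0, -1], [0, 0, 0, 0, -1], [0, 0, 0, 0, -1], [0, 0, 0, 0, -1], [0, 0, 0, 0, -1]]}}

```text
t: 6.33
eef_pos: [0.4111, 0.1639, 0.2578]
ee_rot: [2.999, 0.936, -0.001]
contact_force: [-0.3, 0.2, -0.6]
width: 0.5
finger_force: 0.0
```

>>> {"name": "send_rows", "arguments": {"increments": [[0, 0, 0, 0, -1], [0, 0, 0, 0, -1], [0, 0, 0, 0, -1], [0, 0, 0, 0, -1], [0, 0, 0, 0, -1], [0, 0, 0, 0, -1], [0, 0, 0, 0, -1], [0, 0, 0, 0, -0.1], [0, 0, 0, 0, 0]]}}

```text
t: 7.08
eef_pos: [0.411, 0.164, 0.2579]
ee_rot: [-2.621, -1.732, 0.001]
contact_force: [-0.4, 0.2, -0.2]
width: 0.495
finger_force: 0.0
```

Run:
```python
from h import *
go([.47,-.34,.25],-23)
```

```text
t 7.0833 tcp [0.411  0.164  0.2579] yaw -23.080101279526943 w 0.49451713473521 F [-0.4264  0.2037 -0.219 ] ff 0.0
shift units [-14.6845   8.3964   0.2652] turn -0.017475388285068116
```

>>> {"name": "send_rows", "arguments": {"increments": [[0, -0.92, 0.525, 0, 0], [0, -0.92, 0.525, 0, 0], [0, -0.92, 0.525, 0, 0], [0, -0.92, 0.525, 0, 0], [0, -0.92, 0.525, 0, 0], [0, -0.92, 0.525, 0, 0], [0, -0.92, 0.525, 0, 0], [0, -0.92, 0.525, 0, 0], [0, -0.92, 0.525, 0, 0], [0, -0.92, 0.525, 0, 0]]}}

```text
t: 7.92
eef_pos: [0.4481, -0.1533, 0.2582]
ee_rot: [2.621, 1.731, 0.0]
contact_force: [0.5, -0.9, 0.6]
width: 0.502
finger_force: 0.0
```

>>> {"name": "send_rows", "arguments": {"increments": [[0, -0.92, 0.525, 0, 0], [0, -0.92, 0.525, 0, 0], [0, -0.92, 0.525, 0, 0], [0, -0.92, 0.525, 0, 0], [0, -0.92, 0.525, 0, 0], [0, -0.5, 0.3, 0, 0], [0, 0, 0, 0, 0], [0, 0, 0, 0, 0]]}}

```text
t: 8.58
eef_pos: [0.469, -0.327, 0.2576]
ee_rot: [-2.621, -1.73, -0.0]
contact_force: [-0.7, -0.0, -0.3]
width: 0.497
finger_force: 0.0
```

Run:
```python
from h import *
go([.5155,-.3615,.085],-23)
w,p=snap("wrist","pics/w3.png")
for X in ([.5155,-.3615,.114],[.5275,-.330,.114],[.5035,-.393,.114]): print(proj(p,X))
```

```text
t 8.5833 tcp [ 0.469  -0.327   0.2576] yaw -23.125755744427742 w 0.4970832313598739 F [-0.7031 -0.0187 -0.2775] ff 0.0
shift units [-0.452   1.882   5.7525] turn -0.027435647419507547
[339.723 214.977]
[340.1322 179.7281]
[339.338  248.1372]
```

View pics/w3.png

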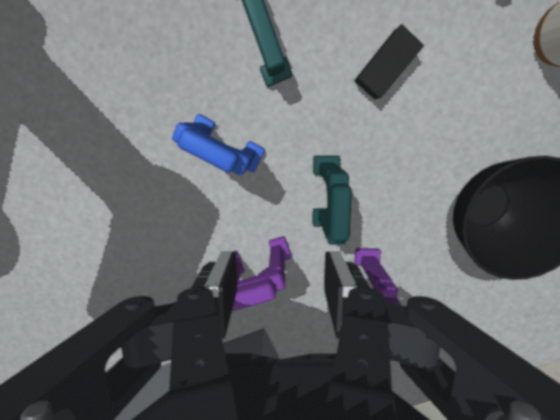

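The crown centre is at (340,209), against (340,215) predicted, so I add 6 mm along tool x. The purple ones at (280,270) and (375,270) and the blue one at (218,148) stay clear of the fingers.

>>> {"name": "send_rows", "arguments": {"increments": [[0, -0.13, 0.94, 0, 0], [0, -0.12, 0.94, 0, 0], [0, 0, 0, 0.9, 0], [0, 0, 0, 0.9, 0], [0, 0, 0, 0.9, 0], [0, 0, 0, 0.9, 0], [0, 0, 0, 0.9, 0], [0, 0, 0, 0.9, 0], [0, 0, 0, 0.3, 0], [0, 0, 0, 0, 0]]}}

```text
t: 9.47
eef_pos: [0.5168, -0.3526, 0.0844]
ee_rot: [-2.613, -1.732, 0.002]
contact_force: [0.2, -0.3, -0.5]
width: 0.5
finger_force: 0.0
```

>>> {"name": "send_rows", "arguments": {"increments": [[-0.3, 0, 0, 0, 0], [-0.5, 0, 0, 0, 0], [-0.6, 0, 0, 0, 0], [-0.7, 0, 0, 0, 0], [-0.8, 0, 0, 0, 0], [-1, 0, 0, 0, 0], [-1, 0, 0, 0, 0], [-1, 0, 0, 0, 0]], "grip_force": 45}}

```text
t: 10.13
eef_pos: [0.5197, -0.3563, 0.09]
ee_rot: [2.616, 1.733, 0.002]
contact_force: [0.0, 2.6, 6.9]
width: 0.221
finger_force: 45.9
```

Run:
```python
from h import *
go([.5155,-.3615,.085],-23)
```

```text
t 10.1333 tcp [ 0.5197 -0.3563  0.09  ] yaw -22.95200368821589 w 0.22067498975082725 F [0.034  2.6216 6.8783] ff 45.86445786058903
shift units [-0.2138 -0.062   0.1678] turn 0.010471170868080887
```

>>> {"name": "send_rows", "arguments": {"increments": [[-1, 0, 0, -0.4, 0], [-1, 0, 0, -0.8, 0], [-1, 0, 0, -0.8, 0], [-1, 0, 0, -0.8, 0], [-1, 0, 0, -0.9, 0], [-1, 0, 0, -0.9, 0], [-1, 0, 0, -0.9, 0], [-1, 0, 0, -0.9, 0], [-1, 0, 0, -0.5, 0], [-1, 0, 0, 0, 0]]}}

```text
t: 10.97
eef_pos: [0.5194, -0.3567, 0.2999]
ee_rot: [2.612, 1.73, 0.002]
contact_force: [0.2, -0.5, -2.6]
width: 0.224
finger_force: 44.8
```

Run:
```python
from h import *
go([.4,-.02,.29],-10.5)
w,p=snap("wrist","pics/w4.png"); s,q=snap("scene","pics/s4.png")
a=cv2.imread("pics/w4.png"); b=cv2.imread("pics/s4.png")
cv2.imwrite("pics/c4.png",cv2.resize(np.hstack([a,b]),(800,300)))
```

```text
t 10.9667 tcp [ 0.5194 -0.3567  0.2999] yaw -22.961286399264317 w 0.2244235755622007 F [ 0.2261 -0.5434 -2.6046] ff 44.778345711529255
shift units [ 8.7818 -8.045   0.2374] turn -2.718630958764388
```

View pics/c4.png

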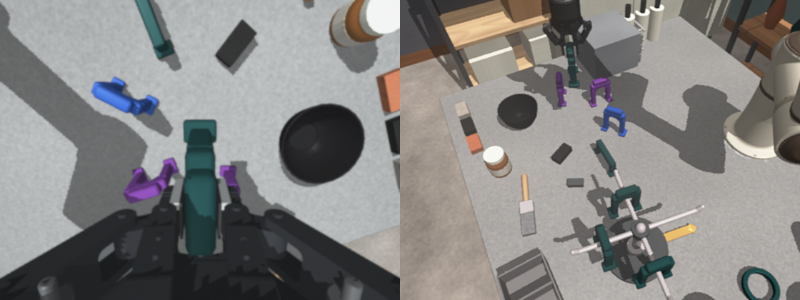

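The wrist view shows the tall handle held upright, with its far foot's edge at about row 170 (full picture). The look-alikes are untouched. I'll work out its offset in the hand.

Run:
```python
from h import *
p=arm.camera_params("wrist");o=arm.observe();M=R.from_rotvec(o["ee_rot"]).as_matrix()
for off in (-.01,-.005,0,.005,.01): print(off,proj(p,o["eef_pos"]+M@[off+.046,0,.09]),proj(p,o["eef_pos"]+M@[off-.03,0,-.024]))
u=unproj(p,200*1.4,121*1.4,o["eef_pos"][2]-.09); print((M.T@(u-o["eef_pos"]))[:2])
```

```text
-0.01 [280.0733 171.0366] [280.2197 373.9398]
-0.005 [280.0708 164.2519] [280.217  364.8251]
0 [280.0683 157.3874] [280.2143 355.5352]
0.005 [280.0657 150.4416] [280.2116 346.0649]
0.01 [280.0632 143.4132] [280.2088 336.4089]
[ 0.0372 -0.0001]
```

>>> {"name": "send_rows", "arguments": {"increments": [[-1, 0, 0, 0, -0.9], [-1, 0, 0, 0, -0.9], [-1, 0, 0, 0, -0.9], [-1, 0, 0, 0, 0], [-1, 0, 0, 0, 0]]}}

```text
t: 11.48
eef_pos: [0.5175, -0.3547, 0.292]
ee_rot: [-2.416, -2.002, 0.001]
contact_force: [-0.4, -0.7, -3.4]
width: 0.226
finger_force: 44.6
```

Run:
```python
from h import *
go([.4,-.02,.29],-10.5)
go([.497,.148,.29],-10.5)
```

```text
t 11.4833 tcp [ 0.5175 -0.3547  0.292 ] yaw -10.694829611085039 w 0.22612429857054597 F [-0.4032 -0.7429 -3.3691] ff 44.564580246806145
shift units [10.2365 -5.9193  0.1091] turn -0.042505227422674416
t 11.4833 tcp [ 0.5175 -0.3547  0.292 ] yaw -10.694829611085039 w 0.22612429857054597 F [-0.4032 -0.7429 -3.3691] ff 44.564580246806145
shift units [16.3392 -3.7814  0.1154] turn -0.042505227422674416
```

>>> {"name": "send_rows", "arguments": {"increments": [[-1, 0.3, -0.1, -0.3, 0], [-1, 0.9, -0.2, -0.3, 0], [-1, 0.9, -0.2, 0, 0], [-1, 0.9, -0.2, 0, 0], [-1, 0.9, -0.2, 0, 0], [-1, 0.9, -0.2, 0, 0], [-1, 0.9, -0.2, 0, 0], [-1, 0.9, -0.2, 0, 0], [-1, 0.9, -0.2, 0, 0], [-1, 0.9, -0.3, 0, 0]]}}

```text
t: 12.32
eef_pos: [0.5051, -0.0947, 0.3127]
ee_rot: [2.418, 2.006, 0.001]
contact_force: [0.6, 0.9, -3.1]
width: 0.226
finger_force: 44.7
```

>>> {"name": "send_rows", "arguments": {"increments": [[-1, 0.9, -0.3, 0, 0], [-1, 0.9, -0.3, 0, 0], [-1, 0.9, -0.2, 0, 0], [-1, 0.9, -0.2, 0, 0], [-1, 0.9, -0.2, 0, 0], [-1, 0.9, -0.2, 0, 0], [-1, 0.9, -0.2, 0, 0], [-1, 0.9, -0.1, 0, 0], [-1, 0.9, -0.1, 0, 0], [-1, 0, 0, 0, 0]]}}

```text
t: 13.15
eef_pos: [0.4961, 0.1567, 0.3127]
ee_rot: [-2.412, -2.01, -0.003]
contact_force: [-0.1, -0.3, -3.8]
width: 0.223
finger_force: 44.7
```

Run:
```python
from h import *
go([.498,.153,.27],-10.5)
w,p=snap("wrist","pics/w5.png"); s,q=snap("top","pics/t5.png")
a=cv2.imread("pics/w5.png"); b=cv2.imread("pics/t5.png")
cv2.imwrite("pics/c5.png",np.hstack([cv2.resize(a,(400,300)),cv2.resize(b[120:270,80:280],(400,300))]))
```

```text
t 13.15 tcp [0.4961 0.1567 0.3127] yaw -10.379941374402454 w 0.2230675198955006 F [-0.1326 -0.2866 -3.7688] ff 44.712181091308594
shift units [-0.1141  0.0864  1.4237] turn 0.02619272890120386
```

View pics/c5.png

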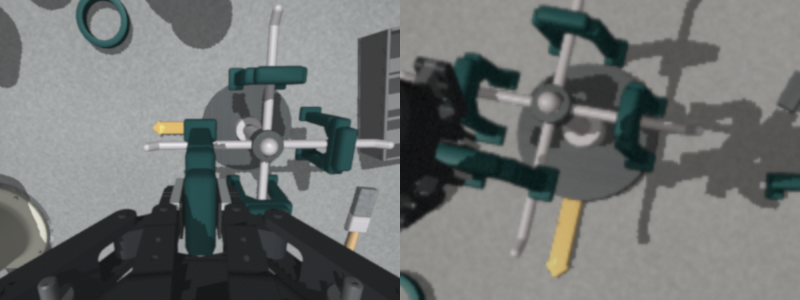

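The wrist view shows the hub at about (375,205) and the branch tip at about (205,206), with the handle between them and aligned. One position check before lowering.

Run:
```python
from h import *
p=arm.camera_params("wrist")
h=unproj(p,375,205,.175);t=unproj(p,204,206,.158);print(h,t)
d=(t-h)[:2];print(np.degrees(np.arctan2(d[1],d[0])),np.hypot(*d)); d/=np.hypot(*d)
m=h[:2]+.09*d; print(m)
M=R.from_rotvec(arm.observe()["ee_rot"]).as_matrix(); c=m+.005*M[:2,0]; go([*c,.27],-10.5)
```

```text
[0.582  0.1348 0.175 ] [0.4224 0.1589 0.158 ]
171.39686596084843 0.16138975789944188
[0.493  0.1482]
t 13.25 tcp [0.4964 0.153  0.3126] yaw -10.500262986600397 w 0.22658573889097838 F [-0.1771 -0.0615 -3.8293] ff 44.71032276749611
shift units [-0.0104 -0.0828  1.4184] turn -5.737477581924111e-05
```

>>> {"name": "send_rows", "arguments": {"increments": [[-1, 0, -0.08, 0.5, 0], [-1, 0, 0, 0.7, 0], [-1, 0, 0, 0.7, 0], [-1, 0, 0, 0.7, 0], [-1, 0, 0, 0.7, 0], [-1, 0, 0, 0.6, 0], [-1, 0, 0, 0.4, 0], [-1, 0, 0, 0.2, 0], [-1, 0, 0, 0, 0], [-1, 0, 0, 0, 0]]}}

```text
t: 14.08
eef_pos: [0.4952, 0.1523, 0.1781]
ee_rot: [2.417, 2.006, 0.001]
contact_force: [-0.7, -0.1, -3.1]
width: 0.221
finger_force: 44.6
```

>>> {"name": "send_rows", "arguments": {"increments": [[-1, 0, 0, 0.1, 0], [-1, 0, 0, 0, 0]]}}

```text
t: 14.25
eef_pos: [0.4953, 0.1526, 0.1752]
ee_rot: [2.416, 2.006, 0.002]
contact_force: [-0.5, -0.3, -3.8]
width: 0.224
finger_force: 44.7
```

>>> {"name": "send_rows", "arguments": {"increments": [[-1, 0, 0, 0.15, 0], [-1, 0, 0, 0.1, 0], [-1, 0, 0, 0, 0]]}}

```text
t: 14.5
eef_pos: [0.4943, 0.1526, 0.1661]
ee_rot: [-2.416, -2.007, 0.001]
contact_force: [-0.5, 0.1, -2.9]
width: 0.221
finger_force: 44.8
```

>>> {"name": "send_rows", "arguments": {"increments": [[-1, 0, 0, 0.06, 0], [-1, 0, 0, 0, 0]]}}

```text
t: 14.67
eef_pos: [0.4946, 0.1528, 0.1659]
ee_rot: [-2.416, -2.007, 0.0]
contact_force: [-3.3, 0.1, 2.9]
width: 0.223
finger_force: 45.6
```

It has touched the branch: the vertical force went from -3 to +3 N. Releasing.

>>> {"name": "send_rows", "arguments": {"increments": [[-0.5, 0, 0, 0, 0], [-0.4, 0, 0, 0, 0], [-0.2, 0, 0, 0, 0], [0, 0, 0, 0, 0], [0, 0, 0, 0, 0], [0, 0, 0, -0.3, 0], [0, 0, 0, -0.6, 0], [0, 0, 0, -0.9, 0], [0, 0, 0, -0.9, 0], [0, 0, 0, -0.9, 0]]}}

```text
t: 15.5
eef_pos: [0.4945, 0.1526, 0.2748]
ee_rot: [2.417, 2.007, 0.0]
contact_force: [0.9, -0.6, -0.8]
width: 0.505
finger_force: 0.0
```

>>> {"name": "send_rows", "arguments": {"increments": [[0, -0.9, -0.9, -0.2, 0], [0, -0.9, -0.9, 0, 0], [0, -0.9, -0.9, 0, 0], [0, -0.9, -0.9, 0, 0], [0, -0.5, -0.5, 0, 0], [0, 0, 0, 0, 0], [0, 0, 0, 0, 0], [0, 0, 0, 0, 0]]}}

```text
t: 16.17
eef_pos: [0.3518, 0.0544, 0.2797]
ee_rot: [2.416, 2.006, 0.002]
contact_force: [-0.1, -0.5, 0.1]
width: 0.505
finger_force: 0.0
```

Run:
```python
from h import *
go([.498,.153,.27],-10.5)
w,p=snap("wrist","pics/w6.png"); s,q=snap("top","pics/t6.png"); c,r=snap("scene","pics/s6.png")
a=[cv2.imread(f"pics/{n}6.png") for n in "wts"]
cv2.imwrite("pics/c6.png",np.vstack([np.hstack([cv2.resize(a[0],(400,300)),cv2.resize(a[1][120:270,80:280],(400,300))]),np.hstack([cv2.resize(a[2],(400,300)),cv2.resize(a[2][215:395,240:480],(400,300))])]))
```

```text
t 16.1667 tcp [0.3518 0.0544 0.2797] yaw -10.589377388792112 w 0.5053799206023017 F [-0.1329 -0.5435  0.1431] ff 0.0
shift units [4.1275 4.1865 0.3309] turn -0.01949912139071787
```

View pics/c6.png

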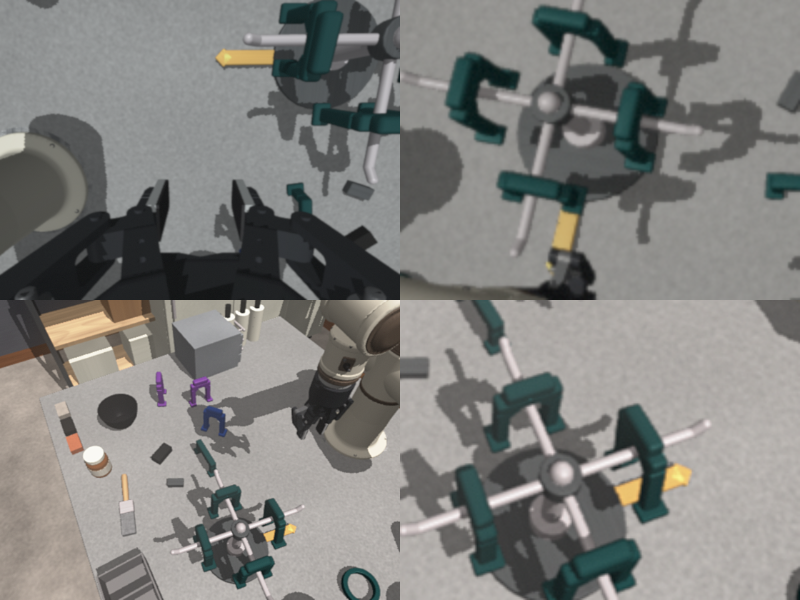

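The handle hangs upright astride the middle of the branch at top crop (540,190). The branch lies parallel over the pointer, the low handle and look-alikes are untouched, and the gripper is clear.

```bash
python3 -c "
from cell import arm; print(arm.sign_off())"
```

```text
the job is handed in; nothing more can be done
None
```

The tree's empty branch was turned to lie over the pointer, the tall handle was hung astride its middle and released, and the job was handed in at about 16 s with the low handle left where it stood.

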